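# Issue one parts tray from the spring-loaded dispenser

## Robot

A 7-joint arm with a two-finger parallel gripper is mounted at the origin on a cart in front of the work surface, level with it; the furniture and walls round the work are solid. World frame = base frame: x ahead of the robot, y to its left, z up, the work surface at z = 0. Lengths are in m, angles in rad, forces in N, time in s.
With the tool pointing down it reaches from about 0.425 to 0.925 m from the base axis. Payload 6.8 kg.
Tool frame: the origin (TCP) lies midway between the tips of the shut fingers; the grasp point (between the pads) lies r.grip_point_offset behind it (r.grip_point_offset is the distance from the TCP to the grasp point, in m); z points along the fingers, y is the line along which they close (so a half turn about z gives the same grasp; the last joint's range is limited). The gripper opens to 85 mm and grips with 20 to 120 N. Pads are 22 mm wide; open, the fingers measure 114 mm over their backs; the gripper's body (76 mm by 85 mm) begins 54 mm behind the grasp point. The pads swing forward as they close: fully open they stand 13 mm farther back than shut.
Start: joints at [-1.341, 0.477, 0.022, 1.555, -0.011, 1.109, -0.083], TCP at [0.224, 0.637, 0.193] pointing down, gripper open.
Joint ranges: [-2.96, 2.96], [-0.34, 2.1], [-1.41, 1.46], [0.24, 2.44], [-1.37, 4.51], [0.17, 1.92], [-2.96, 2.96]. Speed limits (rad/s): [2.39, 2.39, 3.14, 3.14, 3.14, 3.14, 3.14].

## Interface

Orientations are given as a rotation vector (axis times angle).
In Python, from bench import r gives the robot as it stands. The module is installed in compiled form; this text tells all that it offers.
- The arm moves only by the shell command python3 -m crank 'ROWS' [FORCE]. ROWS is JSON, a list of rows, each a list of 5 numbers: the shift along the world's x, y, z in units of 200 mm (1.0 is 200 mm), then the turn about the world's z in units of 45 degrees (1.0 is 45 degrees), then the opening, from -1 (shut) to 1 (fully open). In form: [[dx, dy, dz, turn, jaw], ...]. A call has 1 to 8 rows; each row shifts and turns the commanded pose from where the row before left it; what a row does not reach is not made up. A row lasts 1/12 s, in which the tool goes at most 41.7 mm and 7.16 degrees, less where a joint would pass 70% of its speed; a pose out of reach is approached as far as the arm can. A call with a number of a shift or a turn outside -1 to 1 is refused whole. A call with a gripper value outside its range is refused whole. The fingers move at their own pace and stop on an object; FORCE is the grip in N (left out, the last holds). Time passes only in rows, so rows that do not move let the fingers close. It gives the time, the measured TCP pose, the force, the opening and the grip force at its end, in the units of the state.
- r.get_obs(): the state, without advancing time (a new reading comes with each control period).
- r.grab_frame(name): name is "scene" or "side" or "wrist"; returns the picture (400x640x3 uint8, blue, green, red); there is no depth.
- r.camera_model(name): a dict with "fx", "fy", "cx", "cy" (pixels), "R" (3x3) and "t" (3): a world point X has camera coordinates R X + t. Camera axes: x right, y down, z forward; pixel columns grow to the right and rows downward; lengths in m; the calibration is good to about 2 mm. A picture is of the moment at which its call begins: read the wrist's pose just before it. camera_model takes no time and is no camera call; for the wrist camera it gives the pose at the moment of the call.
- r.hand_in(): hands the job in; it is judged then, once.
The state is a dict: "clock": time; "joints": joint angles; "qvel": joint speeds; "tau": joint torques, N m; "tcp_pos": TCP position; "orientation": TCP orientation; "contact_force": force on the tool from outside, world axes, zero at the start; "moment": the same for the moment, N m; "grip_width": finger opening in m; "gripper_force": force on a finger pad.
Only numpy, scipy, OpenCV 4.12 (cv2) and the standard library are available. Lean on these libraries where they do the work, as an engineer would, in place of code of your own. Each camera call takes 0.05 s, during which the arm holds its last target. There are 200 camera calls.

## Task

Issue one parts tray from the spring-loaded tray dispenser on the counter: draw its bolt fully back, slide the top tray all the way out along the delivery ledge up to the end stop, so that it lies flat there and the next tray springs up into its place, then push the bolt fully shut again in front of that next tray. Take only the one tray, and do not disturb the other things on the counter.

Things in the scene. Friction and masses are not known exactly. Their poses are not given: they have to be found in the camera images.
- dispenser: tray dispenser, fixed, bare aluminium and dark steel: a magazine, 101 (x) by 131 mm (y), holding four trays, and a ledge. Origin on the counter under the magazine's middle; its -x is the way the trays leave, +y is left for one looking along +x, z up. All coordinates below are in this frame, mm. Front wall (x -50 to -46) ends at z 76, so only the top tray can leave.
- magazine_top (a point): point (0, 0, 94.5) level with the undersides of the lips: two strips, top z 98.5, |y| from 51 to 65, x -57 to 51, that cover the trays' side rims; the top is open between them; rear wall to z 98.5. A sprung plate presses the stack up to the lips with about 3 N. Sliding the top tray out takes 3 to 8 N; once it is wholly out (origin past x -100) the next rises 16 mm by itself.
- ledge_end (a point): middle of the delivery ledge's top at its end stop, at (-166, 0, 75.5). The ledge runs level from the magazine's front wall to here; the end stop is a bar 10 mm high, top z 85.5, whose near face is at x -166. Low side guides, top z 81.5, at |y| 62. A tray against the stop has its origin at x -121, z 75.5.
- bolt (a joint): the bolt's travel, m: 0 shut (start, to within 3 mm), 0.038 fully drawn back. It slides along y at the magazine's front corner on the -y side, opening toward -y, and stays where left (friction 2 N, no spring). Shut, its round 10 mm pin bars the top tray's front at x -57, z 86, with its tip at y -40; drawn back, the tip is at y -78, clear of the tray, which ends at y -60.
- bolt_tab (a point): top centre of the bolt's upright tab, a 12 by 12 mm steel post at x -57, reaching up to z 136 (this point); y -85 when shut, y -123 when fully drawn back. The housing round its foot ends at z 92, so 44 mm of it stand free. Push it sideways.
- tray_a: the top tray: plain open grey plastic dish 90 (x) by 120 (y) by 16 mm high; walls and floor 3 mm thick, inside 84 by 114 and 13 deep, about 80 g. Origin: centre of its underside; axes as the dispenser's. At the start at (0, 0, 78) in the dispenser: inner floor at z 81, rim at z 94 just under the lips. It can be hooked from inside by its front wall.
- tray_b: the second tray, same as tray_a; at the start at z 62, and at z 78 once it has risen to the top
- tray_c: the third tray, same as tray_a; at the start at z 46
- tray_d: the lowest tray, same as tray_a; at the start at z 30
- carton: bystander: small white and blue carton 90 by 62 by 50 mm, standing left of the magazine; origin at centre of underside
- bearing: bystander: steel ball bearing 62 mm across, 16 high, lying left of the ledge; origin at centre of underside
- padlock: bystander: brass padlock 57 by 40 by 14 mm lying right of the ledge; origin at centre of underside
- tape_measure: bystander: yellow tape measure 34 by 80 by 60 mm standing behind the bolt, right of the magazine; origin at centre of underside
- oil_filter: bystander: oil filter can 69 mm across, 94 high, at the back left; origin at centre of underside

How it is judged:
On the way, in this order (a step that is already met when the one before it is completed fails the run):
1. the bolt is drawn back while the top tray is still in the magazine (value of joint bolt above 0.032 m and x of tray_a in the frame of dispenser above -0.01 m), for 0.2 s.
2. the top tray lies on the ledge at the end stop and the next tray has risen, the bolt still drawn back (x of tray_a in the frame of dispenser between -0.127 and -0.109 m and z of tray_a in the frame of dispenser between 0.072 and 0.0785 m and angle between tray_a's own z axis and vertical below 0.05 rad and z of tray_b in the frame of dispenser above 0.0755 m and x of tray_b in the frame of dispenser above -0.006 m and value of joint bolt above 0.025 m), for 0.2 s.
At the end, for the whole second after the job is handed in: the former top tray lies flat on the ledge, origin 109 to 127 mm in front of the magazine's middle (121: at the end stop); the second tray is up under the lips (within 2.5 mm), it and the two below still in the magazine (within 6 mm); the bolt is shut to within 6 mm; all at rest (x of tray_a in the frame of dispenser between -0.127 and -0.109 m and z of tray_a in the frame of dispenser between 0.072 and 0.0785 m and angle between tray_a's own z axis and vertical below 0.05 rad and z of tray_b in the frame of dispenser above 0.0755 m and x of each of tray_b, tray_c, tray_d in the frame of dispenser above -0.006 m and value of joint bolt below 0.006 m and linear speed of each of tray_a, tray_b below 0.02 m/s); the robot touches nothing.
It fails at once if another tray is dragged more than 25 mm out of the magazine (x of any of tray_b, tray_c, tray_d in the frame of dispenser below -0.025 m).
It fails at once if a bystander is moved more than 25 mm (distance of any of carton, bearing, padlock, tape_measure, oil_filter from where it was at the start of the episode above 0.025 m).
It also fails if it takes over 54 s, if anything falls off the work surface, if the arm or the gripper's body presses on something with over 40 N, if the wrist force passes 120 N, or if a joint passes its speed limit or range.

## Working session

There is one attempt and no reset: what is moved stays moved. The work goes in short steps, Python scripts to look and compute and a shell command to move; the robot and the scene stay as the last step left them, time stands still between calls to the robot, and variables do not carry over. Pictures are saved under pics/ and viewed, at most 10 in all, crops included, and the job is handed in when it is done.

```bash
mkdir -p pics
python3 - <<'E'
from bench import r
import cv2,numpy as np
o=r.get_obs();print({k:np.round(v,3).tolist() for k,v in o.items()},r.grip_point_offset)
for n in("scene","side"):
    cv2.imwrite(f"pics/{n}0.png",r.grab_frame(n));m=r.camera_model(n)
    R=np.array(m["R"]);print(n,m["fx"],m["cx"],m["cy"],(-R.T@np.array(m["t"])).round(3),R.round(3).tolist())
E
```

```text
{'clock': 0.0, 'joints': [-1.341, 0.478, 0.022, 1.556, -0.011, 1.109, -0.083], 'qvel': [-0.001, -0.002, 0.0, -0.001, 0.001, -0.001, -0.001], 'tau': [0.0, -59.644, 1.608, -28.12, 0.012, 0.009, 0.0], 'tcp_pos': [0.224, 0.636, 0.192], 'orientation': [-0.528, -3.097, 0.003], 'contact_force': [0.022, -0.098, 0.028], 'moment': [0.006, -0.046, 0.018], 'gripper_force': 0.0, 'grip_width': 0.085} 0.0187
scene 384.1382460010935 313.9732796938972 200.22599195115765 [ 0.129 -0.55   0.546] [[0.797, -0.604, 0.006], [-0.293, -0.395, -0.87], [0.528, 0.692, -0.492]]
side 392.17803922184277 326.9227510116156 204.49181784336804 [0.549 0.827 0.665] [[-0.997, -0.08, 0.007], [-0.052, 0.579, -0.813], [0.061, -0.811, -0.582]]
```

View pics/scene0.png

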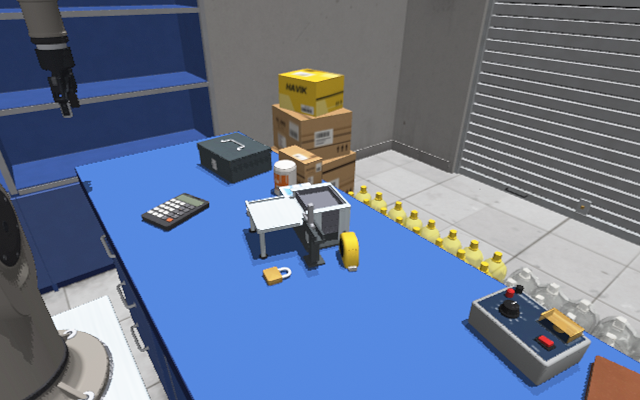

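View pics/side0.png

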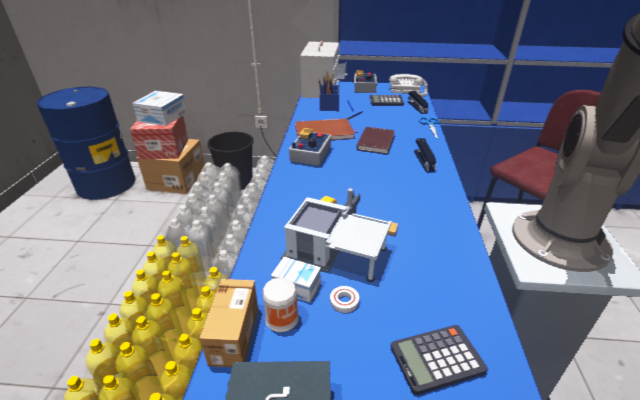

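The scene view shows the dispenser at about (300,215), ledge toward the robot. The side view shows the magazine at (318,230) and the ledge at (360,235). I'll enlarge both.

Run:
```python
import cv2,numpy as np
a=cv2.imread("pics/scene0.png")[175:275,235:365];b=cv2.imread("pics/side0.png")[180:280,270:400]
f=lambda i:cv2.resize(i,None,fx=6,fy=6,interpolation=cv2.INTER_CUBIC)
cv2.imwrite("pics/c1.png",f(a));cv2.imwrite("pics/c2.png",f(b))
```

```text
(no output)
```

View pics/c1.png

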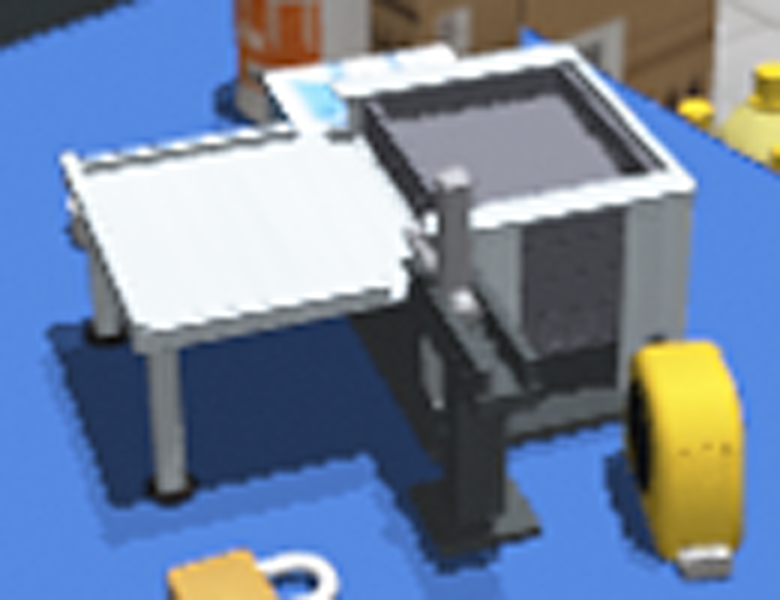

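View pics/c2.png

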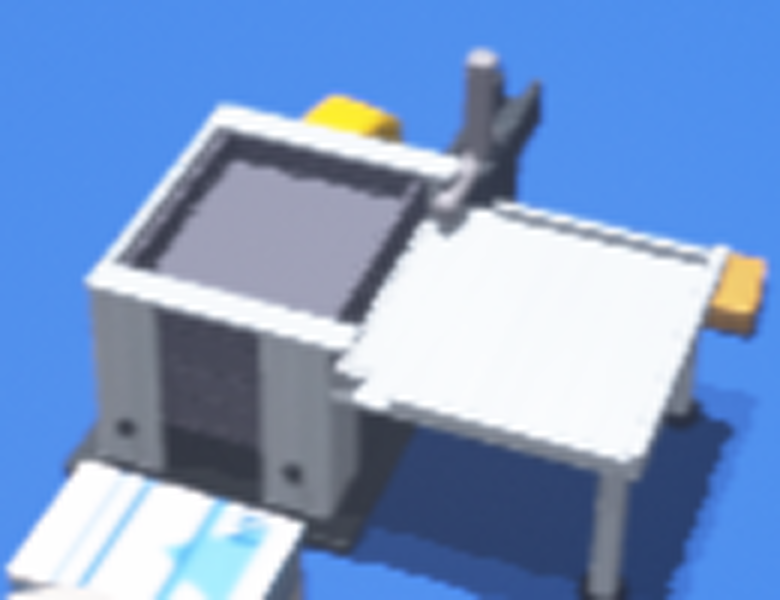

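Scene crop: lip corners at crop (695,185) and (573,45), tab top at (453,173). Side crop: lip corners at (222,105), (88,282) and (355,350), tab top at (482,55). Next I cast rays and fit the frame.

```bash
cat > h.py <<'E'
from bench import r
import numpy as np
def ray(n,uv,m=None):
    m=m or r.camera_model(n);R=np.array(m["R"]);c=-R.T@np.array(m["t"])
    d=R.T@np.array([(uv[0]-m["cx"])/m["fx"],(uv[1]-m["cy"])/m["fy"],1]);return c,d
def onz(n,uv,z,m=None):
    c,d=ray(n,uv,m);return c+d*(z-c[2])/d[2]
def tri(us,ub):
    A=[];b=[]
    for n,u in(("scene",us),("side",ub)):
        c,d=ray(n,u);d/=np.linalg.norm(d);P=np.eye(3)-np.outer(d,d);A.append(P);b.append(P@c)
    return np.linalg.lstsq(np.vstack(A),np.hstack(b),rcond=None)[0]
E
python3 - <<'E'
from h import *
S=lambda u,v:(235+u/6-.4,175+v/6-.4);B=lambda u,v:(270+u/6-.4,180+v/6-.4)
L=[("scene",S(695,188),(51,-65)),("scene",S(573,45),(51,65)),("side",B(222,104),(51,-65)),("side",B(88,280),(51,65)),("side",B(355,350),(-57,65))]
W=np.array([onz(n,u,.0985)[:2] for n,u,_ in L]);D=np.array([p for *_,p in L])/1e3
t=tri(S(453,173),B(482,55));print("tab",t.round(4))
W=np.vstack([W,t[:2]]);D=np.vstack([D,[-.057,-.085]])
a=D-D.mean(0);b=W-W.mean(0);yaw=np.arctan2((a[:,0]*b[:,1]-a[:,1]*b[:,0]).sum(),(a*b).sum())
R=np.array([[np.cos(yaw),-np.sin(yaw)],[np.sin(yaw),np.cos(yaw)]]);o=W.mean(0)-R@D.mean(0)
print(o,np.degrees(yaw));print(((W-o)@R*1e3).round(1).tolist())
for n,u in(("scene",S(70,155)),("scene",S(150,335)),("side",B(722,250)),("side",B(635,465))):print("stop",((onz(n,u,.0855)[:2]-o)@R*1e3).round(1))
for n,u,z in(("scene",S(540,420),.0),):pass
for k in((-121,0),(-57,-85),(-57,-123),(-166,0),(-30,0)):print(k,(o+R@(np.array(k)/1e3)).round(4))
E
```

```text
tab [0.5528 0.0192 0.1366]
[0.63100047 0.08443516] -16.75559103216851
[[49.8, -65.5], [52.3, 63.2], [51.6, -63.3], [51.2, 65.1], [-58.8, 65.5], [-56.1, -85.0]]
stop [-167.    64.4]
stop [-166.8  -73.8]
stop [-167.7  -60.7]
stop [-168.9   72.9]
(-121, 0) [0.5151 0.1193]
(-57, -85) [0.5519 0.0195]
(-57, -123) [ 0.541  -0.0169]
(-166, 0) [0.472  0.1323]
(-30, 0) [0.6023 0.0931]
```

Fit is good to 2 mm: origin (0.631, 0.084), yaw −16.8°. Plan: with shut fingers, push the tab from its inner side, hook the tray, then push the tab back.

```bash
python3 -m crank '[[0.1,-0.173,0,0.06,-1],[0.1,-0.173,0,0,-1],[0.1,-0.173,0,0,-1],[0.1,-0.173,0,0,-1],[0.1,-0.173,0,0,-1],[0.1,-0.173,0,0,-1],[0.1,-0.173,0,0,-1],[0.1,-0.173,0,0,-1]]'
python3 -m crank '[[0.1,-0.173,0,0,-1],[0.1,-0.173,0,0,-1],[0.1,-0.173,0,0,-1],[0.1,-0.173,0,0,-1],[0.1,-0.173,0,0,-1],[0.1,-0.173,0,0,-1],[0.1,-0.173,0,0,-1],[0,0,0,0,-1]]'
cat >> h.py <<'E'
O=np.array([.631,.08444]);Y=np.radians(-16.756);RR=np.array([[np.cos(Y),-np.sin(Y)],[np.sin(Y),np.cos(Y)]])
def st():
    o=r.get_obs();p=o["tcp_pos"];v=o["orientation"];a=np.degrees(2*np.arctan2(v[1],v[0]))-90
    print("t",round(o["clock"],2),"D xyz mm",((np.array(p[:2])-O)@RR*1e3).round(1),round(p[2]*1e3,1),"tool y ang",((a+90)%180-90).round(1),"F_D",(np.array(o["contact_force"][:2])@RR).round(1),round(o["contact_force"][2],1),"w",o["grip_width"])
def go(x,y,z):
    p=np.array(r.get_obs()["tcp_pos"]);q=np.r_[O+RR@(np.array([x,y])/1e3),z/1e3];print((x,y,z),"delta units",((q-p)/.2).round(3))
E
python3 -c "
from h import *
st();go(-57,-50,150);go(-57,-50,108)"
```

```text
clock: 0.77
tcp_pos: [0.3841, 0.358, 0.1932]
orientation: [-0.455, -3.108, 0.001]
contact_force: [0.7, 0.7, 0.1]
grip_width: -0.0001
gripper_force: 0.0
clock: 1.43
tcp_pos: [0.527, 0.1087, 0.1936]
orientation: [0.472, 3.103, -0.005]
contact_force: [0.7, -0.4, 0.3]
grip_width: -0.0001
gripper_force: 0.0
t 1.43 D xyz mm [-106.6   -6.8] 193.6 tool y ang 72.7 F_D [ 0.7 -0.2] 0.3 w -7.368817747951515e-05
(-57, -50, 150) delta units [ 0.175 -0.278 -0.218]
(-57, -50, 108) delta units [ 0.175 -0.278 -0.428]
```

```bash
python3 -m crank '[[0.088,-0.139,0,0,-1],[0.087,-0.139,0,0,-1],[0,0,-0.14,0,-1],[0,0,-0.14,0,-1],[0,0,-0.14,0,-1],[0,0,0,0,-1],[0,0,0,0,-1]]' >/dev/null
python3 -c "
from h import *
import cv2
st();go(-57,-50,108)
a=r.grab_frame('scene')[145:265,235:365];b=r.grab_frame('side')[150:270,270:400]
cv2.imwrite('pics/d.png',cv2.resize(np.hstack([a,b]),None,fx=3,fy=3,interpolation=2))"
```

```text
t 2.02 D xyz mm [-64.1 -42.5] 108.4 tool y ang 73.3 F_D [-0.5 -0.4] -0.4 w -3.373027606346697e-05
(-57, -50, 108) delta units [ 0.023 -0.046 -0.002]
```

View pics/d.png

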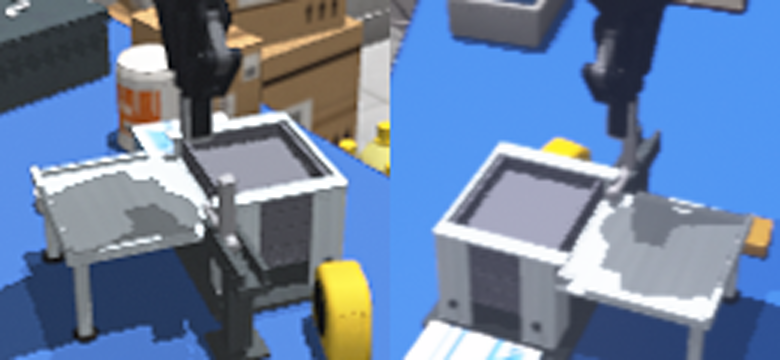

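Shut fingers stand just inside the tab, above the lip (scene crop: fingertip (195,130), tab top (226,178)). Now I push the bolt open.

```bash
python3 -m crank '[[0.023,-0.046,0,0,-1],[-0.015,-0.049,0,0,-1],[-0.015,-0.049,0,0,-1],[-0.015,-0.049,0,0,-1],[-0.015,-0.049,0,0,-1],[-0.015,-0.049,0,0,-1],[0,0,0,0,-1],[0,0,0,0,-1]]' >/dev/null
python3 -c "
from h import *
st();go(-57,-101,108)"
```

```text
t 2.78 D xyz mm [ -56.  -101.7] 109.5 tool y ang 73.3 F_D [0.1 0.7] -0.4 w 8.52100170890333e-05
(-57, -101, 108) delta units [-0.004  0.005 -0.008]
```

```bash
python3 -m crank '[[-0.004,-0.014,0,0,-1],[0,0,0,0,-1],[0,0,0,0,-1]]' >/dev/null
python3 -c "
from h import *
import cv2
st();go(-57,-80,150);go(-20,0,125)
a=r.grab_frame('scene')[145:265,235:365];b=r.grab_frame('side')[150:270,270:400]
cv2.imwrite('pics/e.png',cv2.resize(np.hstack([a,b]),None,fx=3,fy=3,interpolation=2))"
```

```text
t 3.03 D xyz mm [ -56.  -103.3] 109.3 tool y ang 73.4 F_D [-0.1 -0.1] 0.3 w -9.775744127630974e-05
(-57, -80, 150) delta units [0.029 0.113 0.203]
(-20, 0, 125) delta units [0.321 0.442 0.078]
```

View pics/e.png

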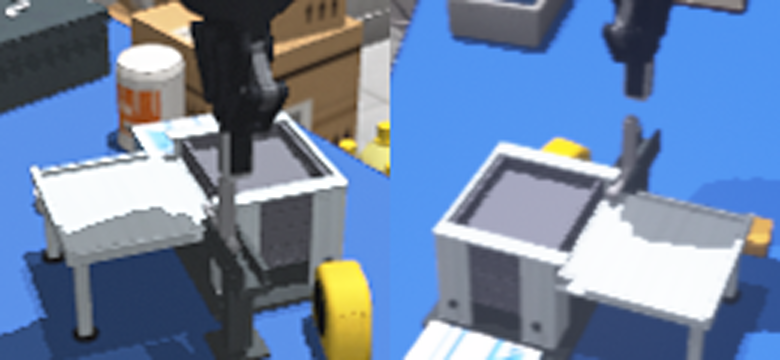

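```bash
python3 -c "
from h import *
def pr(n,x,y,z,off):
    m=r.camera_model(n);X=np.r_[O+RR@(np.array([x,y])/1e3),z/1e3];c=np.array(m['R'])@X+m['t'];return (np.array([m['fx']*c[0]/c[2]+m['cx']-off[0],m['fy']*c[1]/c[2]+m['cy']-off[1]])*3).round(0)
for l,p in (('tab0',(-57,-85,136)),('tab38',(-57,-123,136)),('tcp',(-56,-103.3,109)),('tabfoot38',(-57,-123,92)),('tabfoot0',(-57,-85,92))):
    print(l,pr('scene',*p,(235,145)),pr('side',*p,(270,150))+[390,0])
import cv2
a=r.grab_frame('scene')[155:255,260:360];cv2.imwrite('pics/f.png',cv2.resize(a,None,fx=6,fy=6,interpolation=2))"
```

```text
tab0 [224. 176.] [631. 117.]
tab38 [243. 202.] [645.  94.]
tcp [234. 221.] [635. 133.]
tabfoot38 [243. 256.] [643. 137.]
tabfoot0 [224. 228.] [629. 161.]
```

View pics/f.png

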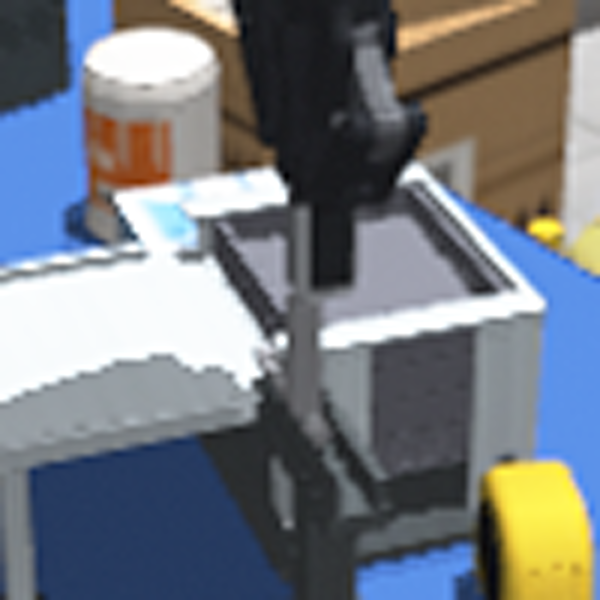

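```bash
python3 -c "
from h import *
def pr(n,X):
    m=r.camera_model(n);c=np.array(m['R'])@X+m['t'];return np.array([m['fx']*c[0]/c[2]+m['cx'],m['fy']*c[1]/c[2]+m['cy']]).round(1)
print('start tcp',pr('scene',np.array([.224,.637,.193])))
X=np.r_[O+RR@np.array([-.0641,-.0425]),.1084]
print('d',(pr('scene',X)-[235,145])*3,(pr('side',X)-[270,150])*3+[390,0])
t=tri((313.7,202.3),(353.3,182.3));print('tip now',t,(t[:2]-O)@RR*1e3)
o=r.get_obs();print(o['clock'],o['tcp_pos'],o['joints'])
"
```

```text
start tcp [ 77.9 130.4]
d [196.2 183. ] [621.  174.6]
tip now [0.54740013 0.00296801 0.14712584] [ -56.56222897 -102.11433516]
3.1833 [0.54757373 0.0017067  0.10933222] [-0.35640168  0.37703111  0.29848612  1.95833134 -0.14779065  0.82699095
  1.30346528]
```

The fingertips triangulate to z 147 while the reported TCP is at 109; x and y agree. So the fingers passed over the tab and the bolt is still shut. The true tip is about 38 mm above the reported TCP. I'll go back, descend that much more, and check.

```bash
python3 -m crank '[[0.026,0.085,0.06,0,-1],[0.026,0.085,0,0,-1],[0.026,0.085,0,0,-1],[0,0,0,0,-1],[0,0,-0.12,0,-1],[0,0,-0.12,0,-1],[0,0,0,0,-1],[0,0,0,0,-1]]' >/dev/null
python3 -c "
from h import *
import cv2
st();go(-57,-50,70)
a=r.grab_frame('scene')[145:265,235:365];b=r.grab_frame('side')[150:270,270:400]
cv2.imwrite('pics/g.png',cv2.resize(np.hstack([a,b]),None,fx=3,fy=3,interpolation=2))"
```

```text
t 3.85 D xyz mm [-56.8 -51.3] 72.6 tool y ang 73.3 F_D [0.2 0.3] 0.5 w -0.00034241616120765823
(-57, -50, 70) delta units [ 0.001  0.006 -0.013]
```

View pics/g.png

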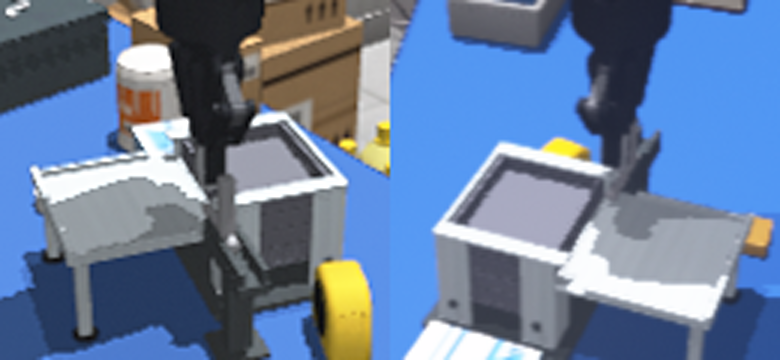

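Now the fingertip (scene crop (207,185)) is beside the tab below its top. Push the bolt.

```bash
python3 -m crank '[[-0.015,-0.049,0,0,-1],[-0.015,-0.049,0,0,-1],[-0.015,-0.049,0,0,-1]]' |grep force
python3 -m crank '[[-0.015,-0.049,0,0,-1],[-0.015,-0.049,0,0,-1],[0,0,0,0,-1],[0,0,0,0,-1]]' | grep force
python3 -c "
from h import *
st();go(-57,-103,72)"
```

```text
contact_force: [2.4, 2.3, 2.3]
gripper_force: 1.2
contact_force: [-0.1, 0.8, 0.9]
gripper_force: 0.5
t 4.53 D xyz mm [ -55.9 -102.7] 73.6 tool y ang 73.3 F_D [-0.3  0.7] 0.9 w 0.0001535680883999021
(-57, -103, 72) delta units [-0.006  0.    -0.008]
```

Push gently until the stop is felt.

```bash
python3 -m crank '[[-0.004,-0.014,0,0,-1],[0,0,0,0,-1],[0,0,0,0,-1]]' | grep force
python3 -c "
from h import *
import cv2
st()
a=r.grab_frame('scene')[145:265,235:365];b=r.grab_frame('side')[150:270,270:400]
cv2.imwrite('pics/i.png',cv2.resize(np.hstack([a,b]),None,fx=3,fy=3,interpolation=2))"
```

```text
contact_force: [0.9, 6.2, 1.7]
gripper_force: 3.1
t 4.78 D xyz mm [ -55.9 -102.9] 73.6 tool y ang 73.4 F_D [-0.9  6.2] 1.7 w 0.0003201801652894275
```

View pics/i.png

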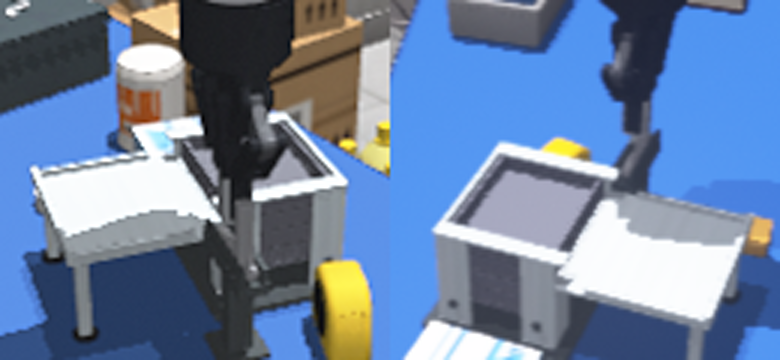

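The stop is felt (6 N) and the tab is at its back position. Now over the tray.

```bash
python3 -m crank '[[0.012,0.038,0,0,-1],[0,0,0.19,0,-1],[0.095,0.137,0,0,-1],[0.095,0.137,0,0,-1],[0.095,0.137,0,0,-1],[0,0,0,0,-1],[0,0,0,0,-1]]' | grep force
python3 -c "
from h import *
st();go(-25,0,60);go(-25,0,46)"
```

```text
contact_force: [0.3, -0.8, 0.6]
gripper_force: 0.0
t 5.47 D xyz mm [-25.5   0.3] 110.6 tool y ang 73.5 F_D [ 0.5 -0.7] 0.6 w 0.00018238345008094096
(-25, 0, 60) delta units [ 0.002 -0.002 -0.253]
(-25, 0, 46) delta units [ 0.002 -0.002 -0.323]
```

```bash
python3 -m crank '[[0,0,-0.12,0,-1],[0,0,-0.12,0,-1],[0,0,-0.03,0,-1],[0,0,-0.03,0,-1],[0,0,0,0,-1],[0,0,0,0,-1]]' | grep force
python3 -c "
from h import *
st()"
python3 -m crank '[[0,0,-0.02,0,-1],[0,0,0,0,-1],[0,0,0,0,-1]]' | grep force
python3 -c "
from h import *
st()"
```

```text
contact_force: [-0.4, 0.3, 0.2]
gripper_force: 0.0
t 5.97 D xyz mm [-24.5  -1.9] 52.1 tool y ang 73.3 F_D [-0.4  0.1] 0.2 w 0.00011008508783254685
contact_force: [-0.3, -0.9, -0.1]
gripper_force: 0.0
t 6.22 D xyz mm [-24.7  -1.3] 47.9 tool y ang 73.3 F_D [-0.1 -1. ] -0.1 w 0.00013035963221072358
```

```bash
for i in 1 2; do python3 -m crank '[[0,0,-0.01,0,-1],[0,0,0,0,-1],[0,0,0,0,-1]]' | grep -E "tcp|contact"; done
```

```text
tcp_pos: [0.6067, 0.0903, 0.0455]
contact_force: [0.3, -0.6, -0.1]
tcp_pos: [0.607, 0.0904, 0.0436]
contact_force: [0.1, 0.2, 3.6]
```

Floor felt at reported 43.6 (offset ≈37.5 mm). Raise 1.5 mm and drag.

```bash
python3 -m crank '[[0,0,0.008,0,-1],[-0.038,0.0115,0,0,-1],[-0.038,0.0115,0,0,-1],[-0.038,0.0115,0,0,-1],[-0.038,0.0115,0,0,-1],[0,0,0,0,-1]]' | grep contact
python3 -c "
from h import *
st()"
python3 -m crank '[[-0.038,0.0115,0,0,-1],[-0.038,0.0115,0,0,-1],[-0.038,0.0115,0,0,-1],[-0.038,0.0115,0,0,-1],[-0.038,0.0115,0,0,-1],[-0.038,0.0115,0,0,-1],[0,0,0,0,-1]]' | grep contact
python3 -c "
from h import *
st()"
```

```text
contact_force: [-0.4, -0.1, 0.0]
t 7.22 D xyz mm [-58.8  -1.2] 45.0 tool y ang 73.4 F_D [-0.3 -0.2] 0.0 w -6.353772453898316e-05
contact_force: [-0.3, 1.3, -0.6]
t 7.8 D xyz mm [-105.8   -1.3] 44.9 tool y ang 73.4 F_D [-0.7  1.2] -0.6 w 0.000293089161209231
```

```bash
python3 -c "
from h import *
import cv2
a=r.grab_frame('scene')[145:265,235:365];b=r.grab_frame('side')[150:270,270:400]
cv2.imwrite('pics/j.png',cv2.resize(np.hstack([a,b]),None,fx=3,fy=3,interpolation=2))"
```

```text
(no output)
```

View pics/j.png

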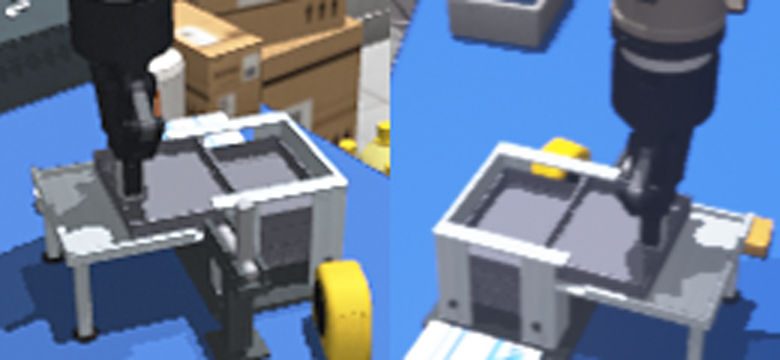

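The tray is half out and square, bolt still back. That is my 10th picture, so I go by numbers from here.

```bash
python3 -m crank '[[-0.038,0.0115,0,0,-1],[-0.038,0.0115,0,0,-1],[-0.038,0.0115,0,0,-1],[-0.038,0.0115,0,0,-1],[-0.028,0.0085,0,0,-1],[0,0,0,0,-1],[0,0,0,0,-1]]' | grep contact
python3 -c "
from h import *
st()"
for i in 1 2 ; do python3 -m crank '[[-0.01,0.003,0,0,-1],[-0.01,0.003,0,0,-1],[0,0,0,0,-1],[0,0,0,0,-1]]' >/dev/null;  python3 -c "
from h import *
st()"; done
```

```text
contact_force: [0.4, 0.1, -0.4]
t 8.48 D xyz mm [-143.1   -1.3] 44.9 tool y ang 73.4 F_D [0.4 0.2] -0.4 w 0.00025370326764657453
t 8.82 D xyz mm [-146.2   -1.3] 45.0 tool y ang 73.3 F_D [1.3 0.7] -0.4 w -0.0002549254727206024
t 9.15 D xyz mm [-150.6   -1.3] 45.0 tool y ang 73.4 F_D [-0.2  0.3] -0.2 w -6.497511601039836e-05
```

```bash
for i in 1 2 3; do python3 -m crank '[[-0.01,0.003,0,0,-1],[0,0,0,0,-1],[0,0,0,0,-1]]' >/dev/null;  python3 -c "
from h import *
st()"; done
```

```text
t 9.4 D xyz mm [-151.2   -1.2] 45.2 tool y ang 73.3 F_D [ 4.5 -0.5] -3.2 w 6.43585922002224e-06
t 9.65 D xyz mm [-151.4   -1.2] 45.5 tool y ang 73.3 F_D [ 8.9 -0.1] -4.9 w -4.953279959879226e-06
t 9.9 D xyz mm [-151.7   -1.1] 46.1 tool y ang 73.2 F_D [13.5 -1.1] -5.4 w 0.0004905385934129333
```

End stop felt, at the expected position. Back off, lift, and go round to the outer side of the tab.

```bash
python3 -m crank '[[0.02,-0.006,0,0,-1],[0.02,-0.006,0,0,-1],[0,0,0.12,0,-1],[0,0,0.12,0,-1],[0,0,0.12,0,-1],[0,0,0,0,-1]]' | grep contact
python3 -c "
from h import *
import cv2
st();go(-57,-158,115)
cv2.imwrite('pics/k.png',r.grab_frame('side'))"
```

```text
contact_force: [0.6, -0.2, -0.4]
t 10.4 D xyz mm [-146.7    0.3] 120.7 tool y ang 73.4 F_D [ 0.7 -0. ] -0.4 w -0.00013940765871229066
(-57, -158, 115) delta units [ 0.201 -0.887 -0.029]
```

```bash
python3 -m crank '[[0.04,-0.177,0,0,-1],[0.04,-0.177,0,0,-1],[0.04,-0.177,0,0,-1],[0.04,-0.177,0,0,-1],[0.04,-0.177,0,0,-1],[0,0,0,0,-1],[0,0,0,0,-1]]' | grep contact
python3 - <<'E'
from h import *
import cv2
st();go(-57,-158,72)
a=r.grab_frame('side');b=r.grab_frame('scene');cv2.imwrite('pics/l.png',a);cv2.imwrite('pics/m.png',b)
def pr(n,x,y,z):
    m=r.camera_model(n);X=np.r_[O+RR@(np.array([x,y])/1e3),z/1e3];c=np.array(m['R'])@X+m['t'];return np.array([m['fx']*c[0]/c[2]+m['cx'],m['fy']*c[1]/c[2]+m['cy']])
# rectified top view along y=0 at rim height 94 and floor 81: brightness profile along x
g=cv2.cvtColor(a,cv2.COLOR_BGR2GRAY).astype(np.float32)
for y,z in((20,81),(0,91.5)):
    xs=np.arange(-175,56,3);uv=np.array([pr('side',x,y,z) for x in xs],np.float32)
    v=cv2.remap(g,uv[:,0].copy(),uv[:,1].copy(),1).ravel();print(y,z,[(int(x),int(q)) for x,q in zip(xs,v)])
# tilt/rim: triangulate nothing; print tray floor mean
E
```

```text
contact_force: [-0.4, 0.2, -0.6]
t 11.03 D xyz mm [ -59.3 -161.8] 115.9 tool y ang 73.1 F_D [-0.5  0.1] -0.6 w 9.61672765935467e-05
(-57, -158, 72) delta units [ 0.016  0.015 -0.219]
20 81 [(-175, 113), (-172, 121), (-169, 179), (-166, 233), (-163, 153), (-160, 157), (-157, 165), (-154, 168), (-151, 168), (-148, 168), (-145, 168), (-142, 169), (-139, 168), (-136, 168), (-133, 169), (-130, 168), (-127, 168), (-124, 168), (-121, 168), (-118, 170), (-115, 169), (-112, 169), (-109, 169), (-106, 169), (-103, 169), (-100, 169), (-97, 169), (-94, 169), (-91, 169), (-88, 169), (-85, 168), (-82, 147), (-79, 87), (-76, 86), (-73, 165), (-70, 238), (-67, 251), (-64, 252), (-61, 252), (-58, 252), (-55, 252), (-52, 248), (-49, 196), (-46, 98), (-43, 76), (-40, 91), (-37, 144), (-34, 164), (-31, 169), (-28, 170), (-25, 170), (-22, 170), (-19, 170), (-16, 170), (-13, 170), (-10, 170), (-7, 170), (-4, 170), (-1, 170), (2, 170), (5, 170), (8, 170), (11, 170), (14, 170), (17, 170), (20, 170), (23, 170), (26, 170), (29, 170), (32, 170), (35, 170), (38, 165), (41, 128), (44, 79), (47, 71), (50, 100), (5
[... 235 characters left out ...]
, (-124, 168), (-121, 168), (-118, 169), (-115, 170), (-112, 169), (-109, 169), (-106, 169), (-103, 169), (-100, 169), (-97, 169), (-94, 169), (-91, 168), (-88, 164), (-85, 135), (-82, 84), (-79, 95), (-76, 189), (-73, 245), (-70, 251), (-67, 252), (-64, 252), (-61, 252), (-58, 248), (-55, 237), (-52, 178), (-49, 78), (-46, 72), (-43, 117), (-40, 161), (-37, 168), (-34, 170), (-31, 170), (-28, 170), (-25, 170), (-22, 170), (-19, 170), (-16, 170), (-13, 170), (-10, 170), (-7, 170), (-4, 170), (-1, 170), (2, 170), (5, 170), (8, 169), (11, 169), (14, 170), (17, 169), (20, 169), (23, 170), (26, 170), (29, 169), (32, 160), (35, 134), (38, 93), (41, 73), (44, 104), (47, 131), (50, 156), (53, 228)]
```

The profile shows tray_a spanning x ≈ −166…−76, and tray_b's floor matches z 81 in the magazine, so it has risen. Descend outside the tab and push the bolt shut.

```bash
python3 -m crank '[[0.016,0.015,0,0,-1],[0,0,-0.11,0,-1],[0,0,-0.11,0,-1],[0,0,0,0,-1],[0,0,0,0,-1]]' | grep contact
python3 -c "
from h import *
st()"
python3 -m crank '[[0.014,0.048,0,0,-1],[0.014,0.048,0,0,-1],[0.014,0.048,0,0,-1],[0.014,0.048,0,0,-1]]' | grep contact
python3 -c "
from h import *
st()"
python3 -m crank '[[0.007,0.024,0,0,-1],[0,0,0,0,-1],[0,0,0,0,-1]]' | grep contact
python3 -c "
from h import *
st();go(-57,-104.5,72)"
```

```text
contact_force: [0.2, -0.6, 0.9]
t 11.55 D xyz mm [ -58.1 -154.3] 72.2 tool y ang 73.5 F_D [ 0.4 -0.5] 0.9 w -5.3854526690786806e-05
contact_force: [0.3, -2.0, 1.8]
t 11.88 D xyz mm [ -56.3 -114. ] 74.0 tool y ang 73.4 F_D [ 0.8 -1.9] 1.8 w 0.00022668641650836862
contact_force: [-0.2, -0.2, -0.0]
t 12.13 D xyz mm [ -57.3 -109.4] 73.1 tool y ang 73.4 F_D [-0.2 -0.2] -0.0 w -0.00022845235154747548
(-57, -104.5, 72) delta units [ 0.008  0.023 -0.006]
```

```bash
for i in 1 2 3; do python3 -m crank '[[0.004,0.013,0,0,-1],[0,0,0,0,-1],[0,0,0,0,-1]]' >/dev/null;  python3 -c "
from h import *
st()"; done
```

```text
t 12.38 D xyz mm [ -57.2 -107.8] 72.9 tool y ang 73.3 F_D [-0.2 -0.7] -0.2 w 8.757351039754498e-05
t 12.63 D xyz mm [ -57.2 -105.2] 72.9 tool y ang 73.3 F_D [-0.4 -1.7] 0.8 w -0.00015534905468598073
t 12.88 D xyz mm [ -57.2 -104.1] 72.9 tool y ang 73.3 F_D [-0.4 -5.8] 2.5 w -0.00012139639906876564
```

```bash
python3 -m crank '[[0.004,0.013,0,0,-1],[0,0,0,0,-1],[0,0,0,0,-1]]' >/dev/null;  python3 -c "
from h import *
st()"; python3 -m crank '[[-0.012,-0.04,0,0,-1],[-0.012,-0.04,0,0,-1],[0,0,0.15,0,-1],[0,0,0.15,0,-1],[0,0,0.15,0,-1],[0,0,0.1,0,-1],[0,0,0,0,-1],[0,0,0,0,-1]]' | grep contact
python3 - <<'E'
from h import *
import cv2
st()
S=r.grab_frame('scene');B=r.grab_frame('side');cv2.imwrite('pics/n.png',S);cv2.imwrite('pics/o.png',B)
def pr(n,x,y,z):
    m=r.camera_model(n);X=np.r_[O+RR@(np.array([x,y])/1e3),z/1e3];c=np.array(m['R'])@X+m['t'];return np.array([m['fx']*c[0]/c[2]+m['cx'],m['fy']*c[1]/c[2]+m['cy']])
for n,a in(("scene",S),("side",B)):
    b=cv2.imread(f"pics/{n}0.png")
    for l,y in(("shut",-85),("open",-123)):
        u,v=pr(n,-57,y,125).astype(int);print(n,l,(u,v),a[v-2:v+3,u-1:u+2].mean((0,1)).round(),"start",b[v-2:v+3,u-1:u+2].mean((0,1)).round())
    # tab patch location vs start image
    u,v=pr(n,-57,-85,120).astype(int);t=b[v-8:v+6,u-5:u+6];w=a[v-28:v+26,u-25:u+26];mm=cv2.minMaxLoc(cv2.matchTemplate(w,t,5));print("tab shift px",np.array(mm[3])-20,mm[1])
    # bystanders: changed pixel regions off the dispenser
    d=(cv2.absdiff(a,b).max(2)>60).astype(np.uint8);d=cv2.morphologyEx(d,2,np.ones((3,3)));k=cv2.connectedComponentsWithStats(d)[2][1:];print([x.tolist() for x in k if x[4]>25])
g=cv2.cvtColor(B,6).astype(np.float32)
xs=np.arange(-175,56,3)
for y in(-25,25):
    uv=np.array([pr('side',x,y,81) for x in xs],np.float32);v=cv2.remap(g,uv[:,0].copy(),uv[:,1].copy(),1).ravel();print(y,v.astype(int).tolist())
E
```

```text
t 13.13 D xyz mm [ -57.2 -104. ] 72.9 tool y ang 73.1 F_D [ -1.7 -11.6] 4.8 w -0.00016552720708093555
contact_force: [0.3, 0.3, -1.2]
t 13.8 D xyz mm [ -56.3 -115.6] 184.1 tool y ang 73.4 F_D [0.2 0.4] -1.2 w -1.7241602704493433e-05
scene shut (np.int64(309), np.int64(208)) [101.  97.  97.] start [101.  98.  97.]
scene open (np.int64(315), np.int64(216)) [148. 144. 136.] start [137. 133. 126.]
tab shift px [0 0] 0.8440235257148743
[[325, 0, 20, 6, 90], [22, 7, 37, 5, 155], [53, 36, 14, 7, 74], [31, 38, 14, 6, 74], [36, 45, 43, 67, 1512], [294, 69, 45, 103, 2727], [0, 171, 7, 13, 56], [83, 181, 9, 11, 62], [0, 188, 20, 48, 449], [250, 195, 48, 35, 1183], [139, 251, 165, 65, 3865], [52, 299, 68, 38, 1591], [66, 340, 5, 6, 27]]
side shut (np.int64(350), np.int64(192)) [131. 116. 115.] start [138. 123. 122.]
side open (np.int64(354), np.int64(185)) [242. 150.  82.] start [237. 144.  80.]
tab shift px [0 0] 0.9307284355163574
[[344, 41, 37, 16, 513], [582, 47, 37, 17, 504], [354, 72, 9, 7, 43], [342, 80, 35, 75, 1297], [584, 105, 12, 35, 307], [566, 115, 7, 9, 33], [613, 117, 27, 21, 285]
[... 199 characters left out ...]
1, 96, 93, 91, 91, 92, 91, 90, 91, 92, 92, 92, 92, 92, 92, 92, 92, 92, 96, 131, 166, 166, 164, 142, 85, 80, 162, 240, 251, 252, 252, 251, 250, 244, 217, 110, 69, 86, 143, 168, 170, 170, 170, 170, 170, 170, 170, 170, 170, 170, 170, 170, 170, 170, 170, 170, 170, 170, 170, 170, 170, 170, 169, 162, 129, 85, 74, 111, 135]
25 [118, 125, 203, 240, 178, 157, 163, 168, 168, 168, 168, 168, 168, 168, 169, 169, 169, 169, 169, 169, 169, 169, 169, 169, 169, 170, 170, 170, 169, 170, 169, 150, 93, 78, 167, 242, 252, 252, 252, 252, 251, 244, 207, 93, 70, 95, 152, 170, 170, 170, 170, 170, 170, 170, 170, 171, 170, 170, 171, 171, 170, 170, 170, 170, 170, 170, 170, 170, 170, 170, 170, 166, 129, 72, 72, 103, 126]
```

The tab is back at its shut position (0 px shift in both views), tray_a lies square at the stop, tray_b is up, and the tool is clear.

```bash
python3 -c "
from bench import r
print(r.hand_in())"
```

```text
the job is handed in; nothing more can be done
None
```

I handed the job in at about 14 s of the 54 s allowed, and the hand-in gave no verdict. By force and camera checks, the top tray is at the end stop, the next tray has risen into its place and the bolt is fully shut. A first push at the bolt passed above the tab because the true fingertip is about 38 mm above the reported tool point; I corrected for that. I touched no bystander, but I did not re-measure their positions at the end.

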